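Taper gauge held snug in a gap

TASK

Take the taper gauge out of its stand by its handle and slide its blade straight down into the gap between the two upright plates of the gap fixture until it drags snugly on both plates (stop when about 8 N of push is needed). Finish while still holding the gauge by the handle at that depth, upright and still, so that the gap can be read off its scale: do not let go. Work gently: never force the blade in hard, do not shove the fixture along the desk, and leave the other things alone.

Things in the scene. Friction and masses are not known exactly. Their poses are not given: they have to be found in the camera images.
- gauge: taper gauge, 90 g, hanging upright in its stand. Origin: centre of the blade's tip (lowest point); z up along the blade, x along its width, y its thickness. Steel blade 80 long, 18 wide, 2.5 mm thick at the tip, evenly growing to 10.5 mm at its top; above it a steel collar 30 (x) x 18 (y) x 5 mm and a black handle 28 (x) x 16 (y) x 41 mm. The collar rests on the stand's top
- gauge_handle (a point): middle of the gauge's black handle, 106 mm above the tip and 26 mm above the underside of the collar; grip here, across 16 mm (y) or 28 mm (x)
- stand: aluminium bridge stand fixed to the desk, foot 56 (x) x 70 (y) mm, top plate 56 x 54 mm at 90 mm height with a slot through which the blade hangs, tip 10 mm above the desk. Lift the gauge straight up by over 85 mm to clear it. Origin: centre of its underside
- fixture: gap fixture, 1.6 kg, loose on the desk: steel base 74 (x) x 126 (y) x 8 mm, on it a floating head with two upright aluminium plates 40 mm wide (x) that face one another along y, the gap open at the top and both sides. The head gives way up to 5 mm each way along y (0.15 N per mm), so it centres itself on the blade. y points from the fixed to the sprung plate, z up; origin under the base
- fixed_plate: the rigid (fixed) upright plate on the fixture's head, 10 mm thick, on the -y side with two ribs behind it; origin on the plane of its inner face, at desk level
- fixed_edge (a point): middle of the inner upper edge of the fixed plate, 75 mm above the desk, axes as the fixture's; above it the plate's lip flares outward at 35 degrees from vertical up to about 83 mm, as a funnel
- spring_plate: sprung upright plate on the fixture's head, 8 mm thick, two spring pins behind it; origin on the plane of its inner face, at desk level. At rest the gap to the fixed plate is 4 to 7 mm, different each time. It gives way along +y by up to 6 mm, pushing back with 3 N at first and 5 N more for each mm; friction on the blade is about 0.6
- spring_edge (a point): middle of the inner upper edge of the sprung plate, 75 mm above the desk; the lip above flares outward in the same way. The middle of the gap is halfway between fixed_edge and spring_edge; the blade touches both plates at these two edges.
- alu_puck: bystander: plain aluminium puck, 36 mm across, 22 mm high
- brass_bush: bystander: brass flanged bush, 31 mm across, 29 mm high
- tape_roll: bystander: roll of black tape lying flat, 62 mm across, 19 mm high
- screwdriver_2: bystander: screwdriver lying on the desk, 150 mm long
There are look-alikes about, which are no part of the job. There is more than one size of the gauge; the job needs the larger.

How it is judged:
By the outcome, as a careful person would: the job done as asked, in the order asked, and still so for the second after the job is handed in, while the arm keeps its last pose, push and grip.
It also fails if it takes over 42 s, if anything falls off the work surface, if the arm or the gripper's body presses on something with over 40 N, if the wrist force passes 120 N, or if a joint passes its speed limit or range.

ROBOT

A 6-joint arm with a two-finger parallel gripper is mounted at the origin on a cart in front of the work surface, level with it; the furniture and walls round the work are solid. World frame = base frame: x ahead of the robot, y to its left, z up, the work surface at z = 0. Lengths are in m, angles in degrees, forces in N, time in s.
With the tool pointing down it reaches from about 0.375 to 0.9 m from the base axis. Payload 3.1 kg.
Tool frame: the origin (TCP) lies at the very end of the fingers, on their centre line; the grasp point (between the pads) lies 19 mm behind it; z points along the fingers, y is the line along which they close (so a half turn about z gives the same grasp; the last joint's range is limited). The gripper opens to 87 mm and grips with 3 to 60 N. Pads are 19 mm wide; open, the fingers measure 117 mm over their backs; the gripper's body (75 mm by 190 mm) begins 51 mm behind the grasp point.
Start: joints at [-85.629, 30.224, 82.088, -0, 67.689, -10.227], TCP at [0.158, -0.605, 0.201] pointing down, gripper open.
Joint ranges: [-176.69, 176.69], [-43.24, 126.21], [12.49, 139.97], [-82, 262], [0, 151.66], [-163.58, 163.58]. Speed limits (degrees/s): [159.86, 159.86, 180, 180, 180, 180].

INTERFACE

Orientations are given as a 3x3 rotation matrix whose columns are the frame's x, y, z axes.
In Python, from rig import bot gives the robot as it stands.
- The arm moves only by the tool move_arm, never from a script. Its argument "increments" is a list of rows, each an object with "xyz": the shift along the tool's x, y, z in mm, a list of three; "roll": the turn about the tool's z in rad; "grip": the opening in per cent of the stroke, from 0 (shut) to 100 (fully open). A call has 1 to 5 rows; each row shifts and turns the commanded pose from where the row before left it, along the tool's axes as they then stand; what a row does not reach is not made up. A row lasts 1/12 s, in which the tool goes at most 41.7 mm and 7.16 degrees, less where a joint would pass 70% of its speed; a pose out of reach is approached as far as the arm can. A call is refused whole if a number of a shift passes 41.7 or a number of a turn 0.125, either way. A call with a gripper value outside its range is refused whole. The fingers move at their own pace and stop on an object; the grip force is fixed at half the most. Time passes only in rows, so rows that do not move let the fingers close. It gives the time, the measured TCP pose, the force, the opening and the grip force at its end, in the units of the state.
- bot.read_state(): the state, without advancing time (a new reading comes with each control period).
- bot.capture(name): name is "scene" or "side" or "wrist"; returns (picture, depth): 384x512x3 uint8, red, green, blue; 384x512 float32, m along the optical axis (not along the pixel's ray), 0 where there is no reading.
- bot.camera_model(name): a dict with "intrinsics" (3x3 intrinsics, pixels), "rvec" (rotation vector, rad) and "tvec" (3), from world to camera coordinates, as OpenCV has them; the wrist camera has in their place "tool_from_camera" (4x4, takes a point from camera to tool coordinates, whose origin is the TCP and whose axes are the flange's). Camera axes: x right, y down, z forward; pixel columns grow to the right and rows downward; lengths in m; the calibration is good to about 2 mm. A picture is of the moment at which its call begins: read the wrist's pose just before it. camera_model takes no time and is no camera call.
- bot.hand_in(): hands the job in; it is judged then, once.
Trained networks look in the newest picture that a camera, given by its name, has taken for a name from the list of things; names that differ only in an ending like _2 or _b are one class to them, and where a whole thing is asked for, a point or a joint stands for the part that bears it (a point fixed in the world has none). Each returns a list of dicts, best first, with "conf" (0 to 1); they miss things now and then, are a little off and sometimes report something else, mostly with a low value. They report only what shows in the picture. A call takes as long as a camera call. They do not tell look-alikes from the thing itself.
- bot.spot_in(label, camera): "at" ([x, y, z] in m, in the coordinates of the camera as it stood for that picture, good to about 4 mm: the middle of the surface that is visible of it).
- bot.trace(label, camera): "mask" (384x512 bool, what is visible of it).
The state is a dict: "time_s": time; "joint_positions": joint angles; "qvel": joint speeds; "tau": joint torques, N m; "position": TCP position; "tcp_rot": TCP orientation; "force": force on the tool from outside, world axes, zero at the start; "moment": the same for the moment, N m; "opening": opening from 0.0 (shut) to 1.0 (fully open); "grasp_force": force on a finger pad.
Only numpy, scipy, OpenCV 4.12 (cv2) and the standard library are available. Lean on these libraries where they do the work, as an engineer would, in place of code of your own. Each camera call takes 0.05 s, during which the arm holds its last target. There are 200 camera calls.

## Working session

There is one attempt and no reset: what is moved stays moved. The work goes in short steps, Python scripts to look and compute and a tool call to move; the robot and the scene stay as the last step left them, time stands still between calls to the robot, and variables do not carry over. Pictures are saved under pics/ and viewed, at most 10 in all, crops included, and the job is handed in when it is done.

Besides the shell and the picture viewer there is one more tool, called after "Emit:" by a JSON object that holds its "method" and its "body", one argument or row to a line. move_arm: Moves the arm, as the interface text tells. Its arguments: {"type":"object","properties":{"increments":{"type":"array"}},"required":["increments"]}

```bash
ls; mkdir -p pics
cat > h.py <<'E'
import numpy as np, cv2
from rig import bot
def cam(n):
    m=bot.camera_model(n); K=np.array(m["intrinsics"])
    if n=="wrist":
        s=bot.read_state(); T=np.eye(4); T[:3,:3]=s["tcp_rot"]; T[:3,3]=s["position"]
        return K, T@np.array(m["tool_from_camera"])
    R=cv2.Rodrigues(np.array(m["rvec"],float))[0]; T=np.eye(4); T[:3,:3]=R.T; T[:3,3]=-R.T@np.array(m["tvec"],float).ravel()
    return K,T
def w(T,p): return np.asarray(p)@T[:3,:3].T+T[:3,3]
def cloud(K,T,d):
    v,u=np.mgrid[:d.shape[0],:d.shape[1]]
    return w(T,np.stack([(u-K[0,2])/K[0,0]*d,(v-K[1,2])/K[1,1]*d,d],-1))
def proj(K,T,p):
    q=(np.asarray(p)-T[:3,3])@T[:3,:3]; return (q@K.T)[...,:2]/q[...,2:]
def save(n,im): cv2.imwrite("pics/"+n,im[...,::-1])
E
python3 - <<'E'
from h import *
np.set_printoptions(precision=4,suppress=True)
ims=[]
for n in ["scene","side"]:
    K,T=cam(n); im,d=bot.capture(n); np.savez(n,im=im,d=d,K=K,T=T); save(n+"0.png",im)
    print(n,T[:3,3],T[:3,2])
    for l in ["gauge","gauge_handle","stand","fixture","fixed_edge","spring_edge"]:
        print(l,[(round(r["conf"],2),w(T,r["at"]).round(3).tolist(),proj(K,T,w(T,r["at"])).round().tolist()) for r in bot.spot_in(l,n)[:4]])
print(bot.read_state())
E
```

```text
pics
scene [ 0.1677 -0.557   0.507 ] [ 0.4294  0.7626 -0.4838]
gauge [(0.92, [0.526, 0.129, 0.097], [244.0, 185.0]), (0.73, [0.412, 0.086, 0.009], [209.0, 237.0])]
gauge_handle [(0.81, [0.521, 0.131, 0.101], [242.0, 183.0])]
stand [(0.58, [0.517, 0.119, 0.041], [242.0, 207.0])]
fixture [(0.81, [0.503, -0.108, 0.019], [289.0, 271.0])]
fixed_edge [(0.77, [0.512, -0.107, 0.063], [294.0, 252.0])]
spring_edge [(0.66, [0.503, -0.092, 0.07], [286.0, 246.0])]
side [ 0.4332 -0.7347  0.8482] [ 0.0768  0.7555 -0.6507]
gauge [(0.78, [0.526, 0.13, 0.102], [260.0, 198.0]), (0.44, [0.408, 0.087, 0.011], [221.0, 234.0]), (0.29, [0.514, -0.091, 0.075], [264.0, 265.0])]
gauge_handle [(0.7, [0.525, 0.131, 0.109], [260.0, 196.0]), (0.38, [0.515, -0.102, 0.015], [265.0, 284.0])]
stand [(0.72, [0.517, 0.118, 0.035], [257.0, 218.0])]
fixture [(0.71, [0.514, -0.103, 0.013], [265.0, 285.0])]
fixed_edge [(0.71, [0.516, -0.105, 0.014], [266.0, 285.0]), (0.66, [0.52, -0.106, 0.059], [268.0, 274.0])]
spring_edge []
{'time_s': 0.7, 'joint_positions': array([-85.6293,  30.2193,  82.0858,  -0.0013,  67.6887, -10.2277]), 'qvel': array([ 0.0623, -0.0064,  0.0021,  0.006 ,  0.011 ,  0.1166]), 'tau': array([  0.0005, -43.9858, -17.695 ,   0.0634,   0.0503,  -0.    ]), 'position': array([ 0.1575, -0.6048,  0.2006]), 'tcp_rot': array([[ 0.9677,  0.252 , -0.    ],
       [ 0.252 , -0.9677, -0.0001],
       [-0.    ,  0.0001, -1.    ]]), 'force': array([ 0.1398, -0.2813,  0.2333]), 'moment': array([ 0.0273,  0.0551, -0.0187]), 'grasp_force': 0.0, 'opening': 1.0030130812556917}
```

Run:
```python
from h import *
a=np.load("scene.npz")["im"];b=np.load("side.npz")["im"]
f=lambda im,u,v,W,H: cv2.resize(im[v:v+H,u:u+W],(800,300),interpolation=cv2.INTER_CUBIC)
save("c1.png",np.vstack([cv2.resize(a[130:330,130:397],(800,600))]))
save("c2.png",cv2.resize(b[150:330,160:400],(800,600)))
```

```text
(no output)
```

View pics/c1.png

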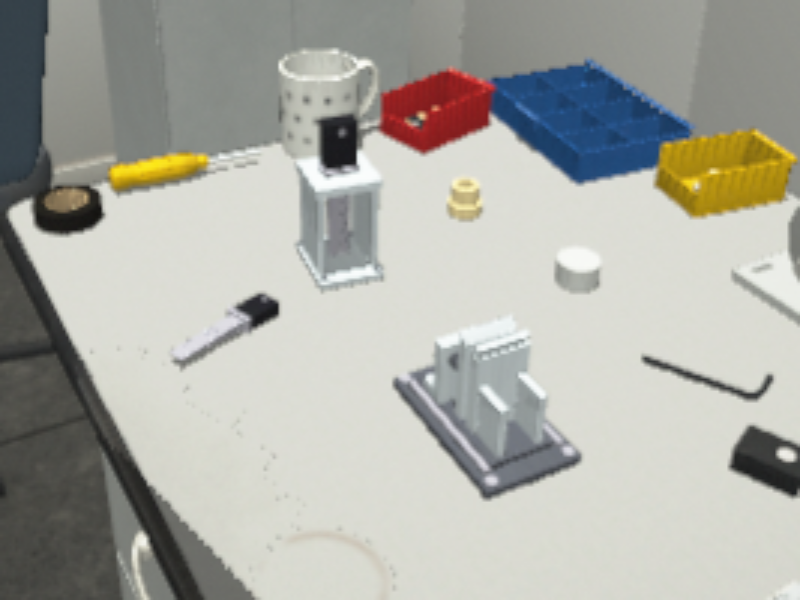

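View pics/c2.png

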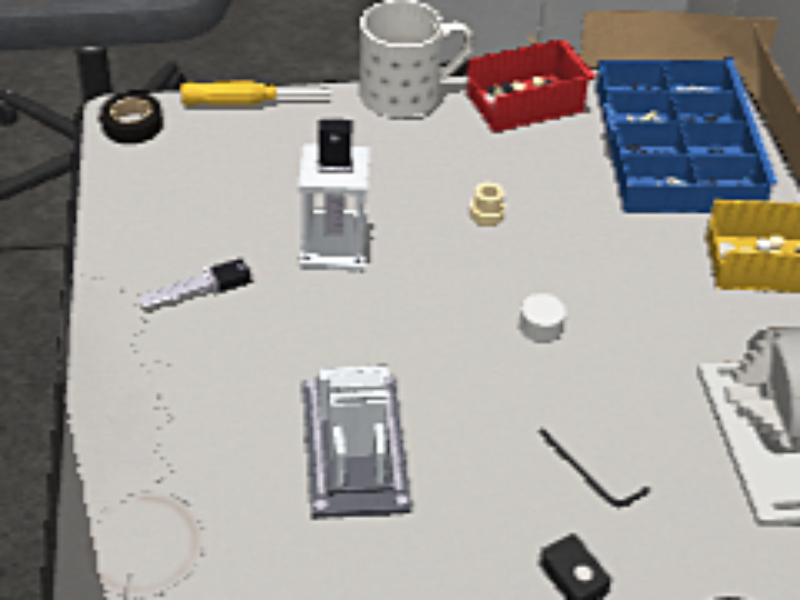

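The small look-alike gauge lies on the desk (c1 at 220,325). The larger one hangs in the stand (340,150), and the fixture is at about (490,400). Next I get rough yaws and the wrist camera offset.

Run:
```python
from h import *
np.set_printoptions(precision=4,suppress=True)
m=bot.camera_model("wrist"); print(m)
for n in ["scene","side"]:
    z=np.load(n+".npz"); P=cloud(z["K"],z["T"],z["d"]); ok=z["d"]>0
    for l,c,h0,h1 in [("fix",(.51,-.1),.004,.011),("fixtop",(.51,-.1),.06,.09),("standtop",(.52,.13),.08,.0935),("handle",(.52,.13),.097,.15)]:
        s=ok&(np.hypot(P[...,0]-c[0],P[...,1]-c[1])<.085)&(P[...,2]>h0)&(P[...,2]<h1)
        q=P[s]; r=cv2.minAreaRect((q[:,:2]*1000).astype(np.float32)); print(n,l,len(q),r,q[:,2].max())
```

```text
{'intrinsics': array([[303.4682,   0.    , 249.2057],
       [  0.    , 303.4682, 191.6563],
       [  0.    ,   0.    ,   1.    ]]), 'tool_from_camera': array([[ 0.0004, -0.9528, -0.3035,  0.0846],
       [ 1.    ,  0.0004, -0.0001, -0.0003],
       [ 0.0002, -0.3035,  0.9528, -0.1849],
       [ 0.    ,  0.    ,  0.    ,  1.    ]])}
scene fix 597 ((519.6599731445312, -92.09825134277344), (127.31060028076172, 75.70137786865234), 88.19973754882812) 0.010992364483190797
scene fixtop 357 ((518.0008544921875, -87.14790344238281), (42.51472854614258, 50.246131896972656), 1.308459997177124) 0.08331439922733469
scene standtop 255 ((525.0603637695312, 133.5736083984375), (56.162845611572266, 57.1690788269043), 80.93243408203125) 0.09338677896362818
scene handle 208 ((524.243408203125, 134.6033477783203), (21.256723403930664, 27.093761444091797), 83.2353286743164) 0.13540910551721547
side fix 405 ((531.6988525390625, -90.88809204101562), (126.4202651977539, 123.97515869140625), 88.78755187988281) 0.010998092484496014
side fixtop 259 ((518.0865478515625, -86.63572692871094), (48.23869323730469, 47.990867614746094), 86.4276351928711) 0.08549528317178012
side standtop 210 ((523.71630859375, 135.80511474609375), (60.460453033447266, 53.86042404174805), 83.57450866699219) 0.09306978412376432
side handle 140 ((523.3411865234375, 133.30245971679688), (15.590091705322266, 25.215503692626953), 84.92019653320312) 0.1376534088261092
```

Emit:
{"method": "move_arm", "body": {
  "increments": [
    {"xyz":[30,-25.5,-2]},
    {"xyz":[30,-25.5,-2]},
    {"xyz":[30,-25.5,-2]},
    {"xyz":[30,-25.5,-2]},
    {"xyz":[30,-25.5,-2]}
  ]
}}

```text
schema error: expected keys xyz, roll, grip
```

Run:
```python
from h import *
z=np.load("scene.npz"); P=cloud(z["K"],z["T"],z["d"]); d=z["d"]
s=(d>0)&(P[...,2]>.06)&(P[...,0]>.2)&(P[...,0]<.85)&(P[...,1]<.32)&(P[...,1]>-.5)
n,l,st,c=cv2.connectedComponentsWithStats(s.astype(np.uint8))
for i in range(1,n):
    q=P[l==i]
    if len(q)>30: print(len(q),q.min(0).round(3),q.max(0).round(3))
```

```text
12135 [ 0.2   -0.184  0.219] [ 0.274 -0.012  0.498]
194 [0.577 0.298 0.06 ] [0.643 0.32  0.09 ]
578 [0.494 0.104 0.06 ] [0.556 0.164 0.135]
874 [ 0.796 -0.162  0.06 ] [ 0.85  -0.07   0.109]
357 [ 0.496 -0.112  0.06 ] [ 0.54  -0.062  0.083]
```

View pics/scene0.png

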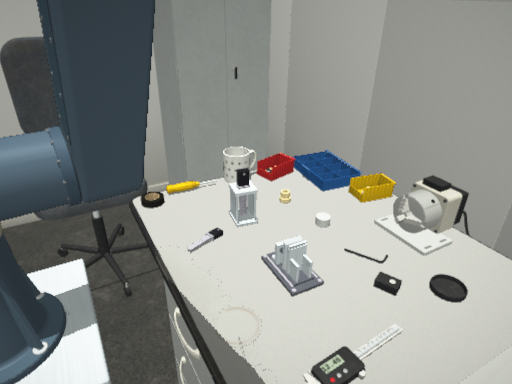

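Run:
```python
from h import *
z=np.load("scene.npz"); P=cloud(z["K"],z["T"],z["d"]); d=z["d"]
s=(d>0)&(d<.62)&(P[...,2]>.15)
q=P[s]; v,u=np.nonzero(s); print(len(q),q.min(0),q.max(0),u.min(),u.max(),v.min(),v.max())
```

```text
24296 [ 0.04741182 -0.18428372  0.150206  ] [0.2737601  0.04054264 0.4982897 ] 0 154 0 275
```

The big blue shape at the left is the arm's own shoulder, so the way is clear. The stand with the gauge is at (242,195) and the fixture at (292,262).

Emit:
{"method": "move_arm", "body": {
  "increments": [
    {"xyz":[30,-25.5,-2],"roll":0,"grip":100},
    {"xyz":[30,-25.5,-2],"roll":0,"grip":100},
    {"xyz":[30,-25.5,-2],"roll":0,"grip":100},
    {"xyz":[30,-25.5,-2],"roll":0,"grip":100},
    {"xyz":[30,-25.5,-2],"roll":0,"grip":100}
  ]
}}

```text
time_s: 1.12
position: [0.2712, -0.4422, 0.2107]
tcp_rot: [[0.968, 0.251, 0.0], [0.251, -0.968, -0.0], [0.0, 0.0, -1.0]]
force: [1.0, -1.1, 0.2]
opening: 0.998
grasp_force: 0.0
```

Emit:
{"method": "move_arm", "body": {
  "increments": [
    {"xyz":[30,-25.5,-2],"roll":0,"grip":80},
    {"xyz":[30,-25.5,-2],"roll":0,"grip":80},
    {"xyz":[30,-25.5,-2],"roll":0,"grip":80},
    {"xyz":[30,-25.5,-2],"roll":0,"grip":80},
    {"xyz":[30,-25.5,-2],"roll":0,"grip":80}
  ]
}}

```text
time_s: 1.53
position: [0.3844, -0.2808, 0.2209]
tcp_rot: [[0.968, 0.252, 0.001], [0.252, -0.968, -0.0], [0.0, 0.001, -1.0]]
force: [0.4, -0.8, -0.3]
opening: 0.811
grasp_force: 0.0
```

Emit:
{"method": "move_arm", "body": {
  "increments": [
    {"xyz":[30,-25.5,-2],"roll":0,"grip":80},
    {"xyz":[30,-25.5,-2],"roll":0,"grip":80},
    {"xyz":[30,-25.5,-2],"roll":0,"grip":80},
    {"xyz":[30,-25.5,-2],"roll":0,"grip":80},
    {"xyz":[30,-25.5,-2],"roll":0,"grip":80}
  ]
}}

```text
time_s: 1.95
position: [0.4975, -0.1194, 0.231]
tcp_rot: [[0.968, 0.252, 0.001], [0.252, -0.968, -0.0], [0.001, 0.001, -1.0]]
force: [-0.5, -0.5, -0.4]
opening: 0.8
grasp_force: 0.0
```

Emit:
{"method": "move_arm", "body": {
  "increments": [
    {"xyz":[15,-13,0],"roll":0.08,"grip":80},
    {"xyz":[0,0,0],"roll":0.1,"grip":80},
    {"xyz":[0,0,0],"roll":0.1,"grip":80},
    {"xyz":[0,0,0],"roll":0,"grip":80}
  ]
}}

```text
time_s: 2.28
position: [0.5082, -0.1041, 0.2306]
tcp_rot: [[1.0, -0.025, 0.0], [-0.025, -1.0, -0.0], [0.0, 0.0, -1.0]]
force: [-0.7, 0.0, -0.5]
opening: 0.806
grasp_force: 0.0
```

Run:
```python
from h import *
np.set_printoptions(precision=4,suppress=True)
n="wrist"
K,T=cam(n); im,d=bot.capture(n); np.savez("w1",im=im,d=d,K=K,T=T); save("w1.png",cv2.resize(im,(800,600)))
for l in ["fixture","fixed_edge","spring_edge","fixed_plate","spring_plate"]:
    print(l,[(round(r["conf"],2),w(T,r["at"]).round(4).tolist(),(proj(K,T,w(T,r["at"]))*1.5625).round().tolist()) for r in bot.spot_in(l,n)[:3]])
P=cloud(K,T,d); ok=d>0
for h0,h1 in [(.004,.012),(.072,.1)]:
    s=ok&(P[...,2]>h0)&(P[...,2]<h1)&(np.hypot(P[...,0]-.518,P[...,1]+.09)<.08); q=P[s]
    print(len(q),cv2.minAreaRect((q[:,:2]*1000).astype(np.float32)),q[:,2].max(),np.median(q[:,2]))
```

```text
fixture [(0.76, [0.5249, -0.0889, 0.0139], [372.0, 233.0])]
fixed_edge [(0.95, [0.53, -0.1057, 0.0784], [391.0, 240.0])]
spring_edge [(0.78, [0.5291, -0.0862, 0.067], [365.0, 239.0])]
fixed_plate [(0.81, [0.5215, -0.1055, 0.0791], [392.0, 252.0])]
spring_plate [(0.95, [0.527, -0.0854, 0.0703], [364.0, 243.0])]
1782 ((522.59521484375, -89.0489730834961), (125.91553497314453, 73.48677062988281), 88.47644805908203) 0.01199417790151519 0.008784905952969352
607 ((522.0720825195312, -95.13752746582031), (24.037151336669922, 40.323699951171875), 88.68380737304688) 0.08550151210407847 0.08120013879443189
```

View pics/w1.png

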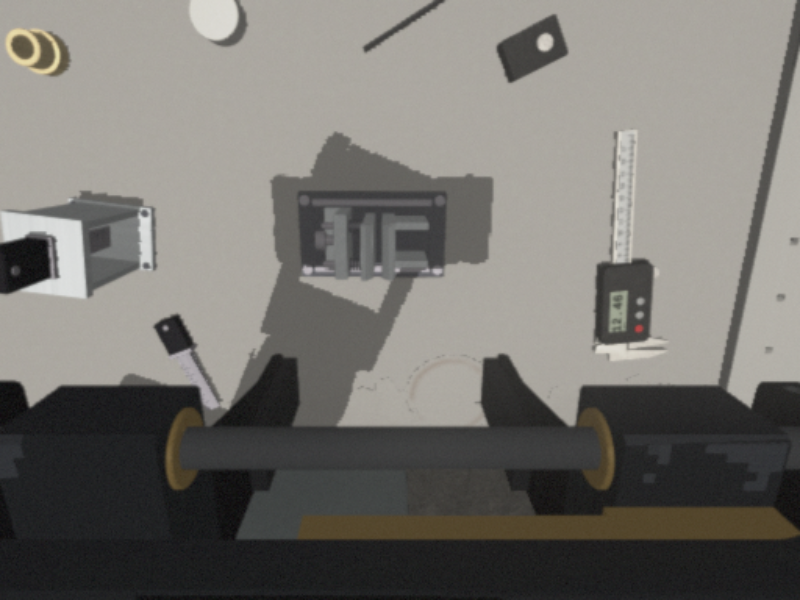

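The three plates from left to right in the picture are the pin holder (340), the sprung plate (367) and the fixed plate (388) with its ribs on the right. The gap lies between the last two. Next I go over to the stand.

Emit:
{"method": "move_arm", "body": {
  "increments": [
    {"xyz":[2,-40,0],"roll":0,"grip":60},
    {"xyz":[2,-40,0],"roll":0,"grip":60},
    {"xyz":[2,-40,0],"roll":0,"grip":60},
    {"xyz":[2,-40,0],"roll":0,"grip":60},
    {"xyz":[2,-40,0],"roll":0,"grip":60}
  ]
}}

```text
time_s: 3.0
position: [0.5229, 0.0961, 0.2307]
tcp_rot: [[1.0, -0.026, 0.0], [-0.026, -1.0, 0.0], [0.0, -0.0, -1.0]]
force: [0.7, -0.3, 0.9]
opening: 0.612
grasp_force: 0.0
```

Emit:
{"method": "move_arm", "body": {
  "increments": [
    {"xyz":[0,-38,0],"roll":0,"grip":60},
    {"xyz":[0,0,0],"roll":0.1,"grip":60},
    {"xyz":[0,0,0],"roll":0,"grip":60}
  ]
}}

```text
time_s: 3.25
position: [0.5236, 0.1347, 0.2305]
tcp_rot: [[0.993, -0.122, 0.0], [-0.122, -0.993, -0.0], [0.0, 0.0, -1.0]]
force: [0.3, -0.0, 0.0]
opening: 0.602
grasp_force: 0.0
```

```bash
cat > look.py <<'E'
from h import *
import sys
np.set_printoptions(precision=4,suppress=True)
def rect(P,ok,c,r,h0,h1,name):
    s=ok&(P[...,2]>h0)&(P[...,2]<h1)&(np.hypot(P[...,0]-c[0],P[...,1]-c[1])<r); q=P[s]
    print(name,len(q),np.round(sum([list(np.atleast_1d(a)) for a in cv2.minAreaRect((q[:,:2]*1000).astype(np.float32))],[]),1),"z",np.percentile(q[:,2],[2,50,98]).round(4))
E
python3 - <<'E'
from look import *
n="wrist"
K,T=cam(n); im,d=bot.capture(n); np.savez("w2",im=im,d=d,K=K,T=T); save("w2.png",cv2.resize(im,(800,600)))
for l in ["gauge","gauge_handle","stand"]:
    print(l,[(round(r["conf"],2),w(T,r["at"]).round(4).tolist(),(proj(K,T,w(T,r["at"]))*1.5625).round().tolist()) for r in bot.spot_in(l,n)[:3]])
P=cloud(K,T,d); ok=d>0; c=(.524,.134)
rect(P,ok,c,.05,.130,.15,"handletop"); rect(P,ok,c,.05,.085,.0925,"plate"); rect(P,ok,c,.05,.1,.15,"handle"); rect(P,ok,c,.06,.003,.012,"foot")
rect(P,ok,c,.05,.0935,.0975,"collar")
z=np.load("w1.npz"); P=cloud(z["K"],z["T"],z["d"]); a=np.radians(-1.5)
q=P[(z["d"]>0)]-[.5226,-.089,0]; fx=q[:,0]*np.cos(a)+q[:,1]*np.sin(a); fy=-q[:,0]*np.sin(a)+q[:,1]*np.cos(a)
for y in range(-24,24):
    s=(abs(fx)<.015)&(abs(fy*1000-y)<.5); print(y,s.sum(),(np.percentile(q[s,2],[10,50,90])*1000).round() if s.any() else "",end="; ")
print(bot.read_state()["joint_positions"])
E
```

```text
gauge [(0.84, [0.4265, 0.0938, 0.0168], [447.0, 350.0]), (0.79, [0.5318, 0.1341, 0.1356], [390.0, 279.0])]
gauge_handle [(0.79, [0.4289, 0.0944, 0.0156], [446.0, 348.0]), (0.59, [0.5324, 0.1379, 0.1396], [383.0, 281.0])]
stand [(0.9, [0.5391, 0.1327, 0.0907], [390.0, 252.0]), (0.31, [0.5344, 0.1382, 0.1386], [382.0, 277.0])]
handletop 484 [528.4 136.8  15.5  27.6  82.5] z [0.1328 0.1365 0.138 ]
plate 1858 [527.9 136.8  53.9  56.7  81.4] z [0.0889 0.0907 0.0921]
handle 586 [528.5 136.7  15.8  27.6  82. ] z [0.1044 0.1363 0.1379]
foot 233 [533.9 120.1  99.4  53.7  40.5] z [0.0038 0.0085 0.0112]
collar 37 [541.4 134.4  17.2   3.2  83. ] z [0.0941 0.0953 0.0969]
-24 253 [340. 359. 365.]; -23 273 [340. 359. 365.]; -22 252 [350. 359. 365.]; -21 258 [340. 359. 365.]; -20 269 [340. 359. 365.]; -19 240 [350. 359. 365.]; -18 271 [340. 359. 365.]; -17 259 [ 83. 359. 365.]; -16 274 [340. 359. 365.]; -15 255 [187. 358. 365.]; -14 277 [340. 359. 365.]; -13 246 [349. 359. 365.]; -12 263 [341. 359. 365.]; -11 268 [340. 359. 365.]; -10 264 [340. 359. 365.]; -9 266 [340. 359. 365.]; -8 238 [350. 359. 365.]; -7 266 [340. 359. 365.]; -6 242 [350. 360. 365.]; -5 258 [341. 359. 365.]; -4 266 [341. 359. 365.]; -3 290 [ 59. 358. 365.]; -2 264 [340. 359. 365.]; -1 268 [340. 359. 365.]; 0 231 [ 81. 359. 365.]; 1 217 [ 82. 360. 365.]; 2 210 [ 83. 361. 365.]; 3 209 [ 85. 361. 365.]; 4 202 [ 84. 360. 365.]; 5 209 [340. 361. 365.]; 6 190 [356. 361. 365.]; 7 186 [356. 361. 365.]; 8 189 [341. 361. 365.]; 9 192 [356. 361. 365.]; 10 197 [355. 361. 365.]; 11 195 [170. 361. 365.]; 12 206 [341. 361. 365.]; 13 198 [340. 361. 365.]; 14 193 [356. 361. 365.]; 15 195 [ 53. 361. 365.]; 16 209 [283. 361. 365.]; 17 261 [ 34. 359. 365.]; 18 197 [ 63. 360. 365.]; 19 230 [266. 360. 365.]; 20 574 [259. 283. 364.]; 21 310 [262. 357. 365.]; 22 292 [260. 359. 365.]; 23 322 [261. 356. 365.]; [ 2.2509 21.6289 92.2382 -0.0186 66.1446 99.4312]
```

View pics/w2.png

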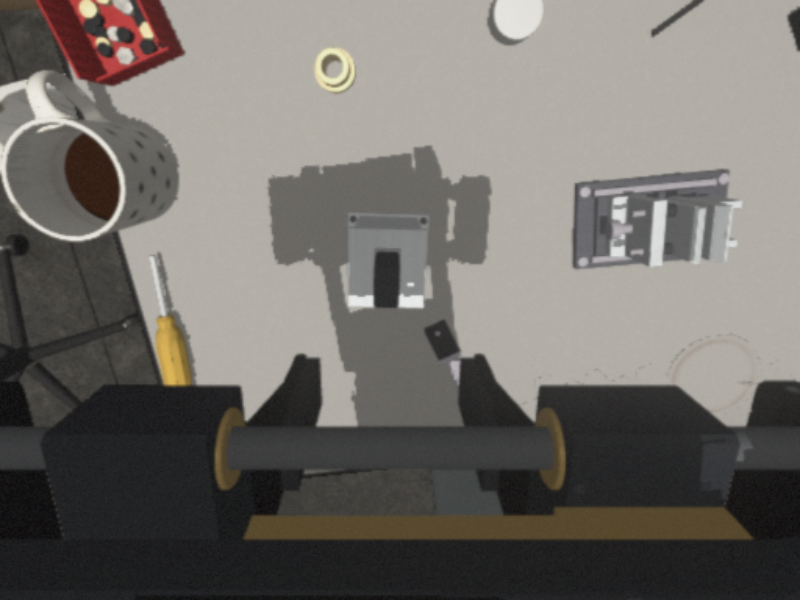

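The picture shows the handle at (387,280) and the stand top around it. The mug and screwdriver are well away at the left. I go down part way and look from near.

Emit:
{"method": "move_arm", "body": {
  "increments": [
    {"xyz":[4.5,-2.5,20],"roll":0.01,"grip":50},
    {"xyz":[0,0,30],"roll":0,"grip":50},
    {"xyz":[0,0,20],"roll":0,"grip":50},
    {"xyz":[0,0,0],"roll":0,"grip":50}
  ]
}}

```text
time_s: 3.78
position: [0.5255, 0.133, 0.1568]
tcp_rot: [[0.991, -0.136, -0.009], [-0.136, -0.991, -0.001], [-0.009, 0.002, -1.0]]
force: [-0.6, 0.6, -0.5]
opening: 0.507
grasp_force: 0.0
```

Run:
```python
from look import *
n="wrist"
K,T=cam(n); im,d=bot.capture(n); np.savez("w3",im=im,d=d,K=K,T=T); save("w3.png",cv2.resize(im,(800,600)))
P=cloud(K,T,d); ok=d>0; c=(.528,.136)
rect(P,ok,c,.03,.130,.145,"handletop"); rect(P,ok,c,.05,.085,.0925,"plate"); rect(P,ok,c,.03,.1,.145,"handle")
rect(P,ok,c,.03,.0935,.0975,"collar")
s=bot.read_state(); print(s["position"],s["tcp_rot"][0])
z=np.load("w1.npz"); P=cloud(z["K"],z["T"],z["d"]); a=np.radians(-1.5)
q=P[(z["d"]>0)]-[.5226,-.089,0]; q=q[q[:,2]<.1]; fx=q[:,0]*np.cos(a)+q[:,1]*np.sin(a); fy=-q[:,0]*np.sin(a)+q[:,1]*np.cos(a)
for y in range(-24,24):
    s=(abs(fx)<.018)&(abs(fy*1000-y)<.5); print(y,s.sum(),(np.percentile(q[s,2],[10,50,90])*1000).round() if s.any() else "",end="; ")
```

```text
handletop 816 [528.5 137.1  16.3  27.7  82.2] z [0.1311 0.1365 0.1379]
plate 2891 [528.  136.9  54.1  56.7  81.4] z [0.0884 0.0907 0.0919]
handle 1040 [528.6 137.1  16.5  27.9  81.5] z [0.1043 0.1362 0.1379]
collar 68 [537.8 135.3  17.1  10.7  81. ] z [0.0938 0.0955 0.0972]
[0.527  0.1332 0.1588] [ 0.9907 -0.1362 -0.0054]
-24 26 [13. 15. 52.]; -23 27 [14. 20. 53.]; -22 17 [31. 51. 53.]; -21 34 [13. 25. 53.]; -20 30 [13. 17. 52.]; -19 4 [52. 52. 53.]; -18 31 [75. 76. 77.]; -17 31 [81. 82. 83.]; -16 32 [82. 83. 84.]; -15 32 [83. 84. 85.]; -14 31 [81. 82. 83.]; -13 9 [80. 81. 82.]; -12 23 [80. 80. 81.]; -11 31 [78. 79. 80.]; -10 31 [76. 77. 78.]; -9 31 [75. 76. 76.]; -8 6 [13. 14. 14.]; -7 28 [13. 14. 15.]; -6 0 ; -5 27 [13. 14. 14.]; -4 26 [13. 14. 15.]; -3 59 [19. 57. 63.]; -2 29 [75. 76. 77.]; -1 31 [77. 78. 79.]; 0 31 [79. 80. 81.]; 1 31 [81. 81. 82.]; 2 31 [82. 83. 83.]; 3 32 [83. 84. 85.]; 4 29 [82. 83. 84.]; 5 24 [82. 82. 83.]; 6 10 [73. 82. 83.]; 7 2 [55. 55. 55.]; 8 17 [15. 54. 56.]; 9 10 [14. 54. 56.]; 10 13 [14. 53. 54.]; 11 28 [13. 15. 56.]; 12 24 [13. 14. 52.]; 13 26 [14. 34. 55.]; 14 14 [13. 14. 55.]; 15 29 [13. 15. 53.]; 16 29 [13. 15. 56.]; 17 86 [16. 47. 61.]; 18 30 [61. 62. 64.]; 19 21 [62. 63. 63.]; 20 26 [62. 63. 63.]; 21 25 [62. 63. 64.]; 22 24 [62. 63. 64.]; 23 29 [62. 63. 63.];
```

Emit:
{"method": "move_arm", "body": {
  "increments": [
    {"xyz":[0,0,0],"roll":0.008,"grip":50},
    {"xyz":[0,0,0],"roll":0,"grip":50},
    {"xyz":[0,0,0],"roll":0,"grip":50}
  ]
}}

```text
time_s: 4.08
position: [0.53, 0.1344, 0.1622]
tcp_rot: [[0.99, -0.143, 0.003], [-0.143, -0.99, 0.0], [0.003, -0.001, -1.0]]
force: [-0.6, 0.1, 0.1]
opening: 0.502
grasp_force: 0.0
```

Run:
```python
from look import *
n="wrist"
s=bot.read_state(); print(s["position"],s["tcp_rot"]); 
K,T=cam(n); im,d=bot.capture(n); np.savez("w3",im=im,d=d,K=K,T=T)
P=cloud(K,T,d); ok=d>0; c=(.528,.136)
rect(P,ok,c,.03,.130,.145,"handletop"); rect(P,ok,c,.05,.085,.0925,"plate"); rect(P,ok,c,.03,.1,.145,"handle")
```

```text
[0.53   0.1344 0.1622] [[ 0.9897 -0.1431  0.0034]
 [-0.1431 -0.9897  0.0002]
 [ 0.0034 -0.0007 -1.    ]]
handletop 772 [528.3 137.   16.8  28.2  82. ] z [0.1309 0.1365 0.1378]
plate 2737 [528.  136.9  54.1  56.8  81.3] z [0.0887 0.0906 0.092 ]
handle 988 [528.3 137.   16.9  28.2  81.5] z [0.1039 0.1362 0.1378]
```

Emit:
{"method": "move_arm", "body": {
  "increments": [
    {"xyz":[-0.5,-2,15],"roll":0,"grip":50},
    {"xyz":[0,0,20],"roll":0,"grip":50},
    {"xyz":[0,0,15],"roll":0,"grip":40},
    {"xyz":[0,0,7],"roll":0,"grip":35},
    {"xyz":[0,0,3],"roll":0,"grip":30}
  ]
}}

```text
time_s: 4.55
position: [0.5281, 0.1368, 0.1001]
tcp_rot: [[0.99, -0.143, -0.001], [-0.143, -0.99, -0.0], [-0.001, 0.0, -1.0]]
force: [0.4, 1.1, -0.4]
opening: 0.361
grasp_force: 0.0
```

Emit:
{"method": "move_arm", "body": {
  "increments": [
    {"xyz":[0,0,0],"roll":0,"grip":28},
    {"xyz":[0,0,0],"roll":0,"grip":28},
    {"xyz":[0,0,0],"roll":0,"grip":28}
  ]
}}

```text
time_s: 4.8
position: [0.5293, 0.1369, 0.1016]
tcp_rot: [[0.99, -0.143, 0.002], [-0.143, -0.99, 0.0], [0.002, -0.0, -1.0]]
force: [-0.0, 0.1, -0.3]
opening: 0.283
grasp_force: 0.0
```

Run:
```python
from look import *
n="wrist"
s=bot.read_state(); print(s["position"],s["force"],s["opening"]) 
K,T=cam(n); im,d=bot.capture(n); np.savez("w4",im=im,d=d,K=K,T=T); save("w4.png",cv2.resize(im[130:384,130:386],(600,600)))
P=cloud(K,T,d); ok=d>0; c=(.528,.136)
rect(P,ok,c,.03,.130,.145,"handletop"); rect(P,ok,c,.05,.085,.0925,"plate")
```

```text
[0.5293 0.1369 0.1016] [-0.0243  0.1254 -0.2975] 0.28304814562197916
handletop 1805 [530.2 137.4  42.7  25.1  80.6] z [0.1305 0.1366 0.1442]
plate 3301 [528.  137.   54.1  57.2  81.2] z [0.087  0.0907 0.092 ]
```

View pics/w4.png

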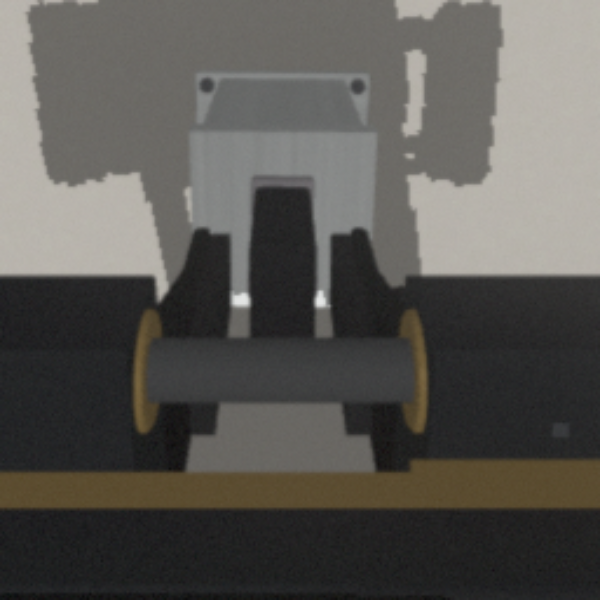

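The handle (252–314) sits nearly centred between the fingers (inner faces at 232 and 331). I close on it now.

Emit:
{"method": "move_arm", "body": {
  "increments": [
    {"xyz":[0,0,0],"roll":0,"grip":0},
    {"xyz":[0,0,0],"roll":0,"grip":0},
    {"xyz":[0,0,0],"roll":0,"grip":0},
    {"xyz":[0,0,0],"roll":0,"grip":0},
    {"xyz":[0,0,0],"roll":0,"grip":0}
  ]
}}

```text
time_s: 5.27
position: [0.5288, 0.1368, 0.101]
tcp_rot: [[0.99, -0.143, 0.001], [-0.143, -0.99, 0.0], [0.001, -0.0, -1.0]]
force: [-0.9, 0.0, 4.1]
opening: 0.18
grasp_force: 30.0
```

Emit:
{"method": "move_arm", "body": {
  "increments": [
    {"xyz":[0,0,-5],"roll":0,"grip":0},
    {"xyz":[0,0,-10],"roll":0,"grip":0},
    {"xyz":[0,0,-15],"roll":0,"grip":0},
    {"xyz":[0,0,-20],"roll":0,"grip":0},
    {"xyz":[0,0,-20],"roll":0,"grip":0}
  ]
}}

```text
time_s: 5.68
position: [0.5278, 0.1368, 0.1714]
tcp_rot: [[0.99, -0.143, -0.001], [-0.143, -0.99, -0.0], [-0.001, 0.0, -1.0]]
force: [0.6, -0.3, -1.0]
opening: 0.182
grasp_force: 30.0
```

Emit:
{"method": "move_arm", "body": {
  "increments": [
    {"xyz":[0,0,-20],"roll":0,"grip":0},
    {"xyz":[0,0,-15],"roll":0,"grip":0},
    {"xyz":[0,0,-10],"roll":0,"grip":0},
    {"xyz":[0,0,0],"roll":0,"grip":0},
    {"xyz":[0,0,0],"roll":0,"grip":0}
  ]
}}

```text
time_s: 6.1
position: [0.5284, 0.1368, 0.2159]
tcp_rot: [[0.99, -0.143, 0.001], [-0.143, -0.99, 0.0], [0.001, -0.0, -1.0]]
force: [0.3, 0.1, -1.6]
opening: 0.182
grasp_force: 30.0
```

Run:
```python
from look import *
s=bot.read_state(); print(s["position"],s["force"],s["moment"],s["opening"],s["tcp_rot"]) 
for n in ["scene","side"]:
    K,T=cam(n); im,d=bot.capture(n); np.savez(n+"2",im=im,d=d,K=K,T=T)
a=np.load("scene2.npz")["im"][100:300,180:320];b=np.load("side2.npz")["im"][130:330,190:330]
save("l.png",cv2.resize(np.hstack([a,b]),(800,571),interpolation=cv2.INTER_CUBIC))
```

```text
[0.5284 0.1368 0.2159] [ 0.3192  0.0656 -1.5806] [0.0033 0.027  0.0191] 0.18237387420744527 [[ 0.9898 -0.1427  0.0007]
 [-0.1427 -0.9898  0.0001]
 [ 0.0007 -0.0002 -1.    ]]
```

View pics/l.png

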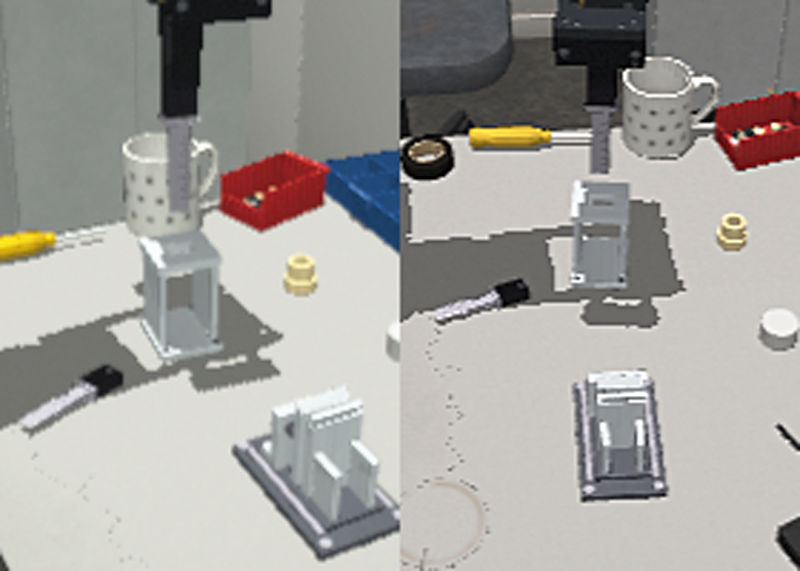

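The gauge is held upright and is clear of the stand. Next I carry it over the fixture, turning it to line up.

Emit:
{"method": "move_arm", "body": {
  "increments": [
    {"xyz":[0,0,0],"roll":-0.117,"grip":0},
    {"xyz":[0.5,20,0],"roll":0,"grip":0},
    {"xyz":[0,35,0],"roll":0,"grip":0},
    {"xyz":[0,40,0],"roll":0,"grip":0},
    {"xyz":[0,40,0],"roll":0,"grip":0}
  ]
}}

```text
time_s: 6.62
position: [0.5243, 0.0012, 0.2142]
tcp_rot: [[1.0, -0.024, -0.003], [-0.024, -1.0, 0.001], [-0.003, -0.001, -1.0]]
force: [-0.2, -0.0, -1.3]
opening: 0.182
grasp_force: 30.0
```

Emit:
{"method": "move_arm", "body": {
  "increments": [
    {"xyz":[0,40,0],"roll":0,"grip":0},
    {"xyz":[0,35,0],"roll":0,"grip":0},
    {"xyz":[0,16,0],"roll":0,"grip":0},
    {"xyz":[0,6,0],"roll":0,"grip":0},
    {"xyz":[0,0,0],"roll":0,"grip":0}
  ]
}}

```text
time_s: 7.03
position: [0.5222, -0.0962, 0.2144]
tcp_rot: [[1.0, -0.029, -0.002], [-0.029, -1.0, 0.001], [-0.002, -0.001, -1.0]]
force: [0.0, 0.0, -0.1]
opening: 0.179
grasp_force: 30.0
```

Emit:
{"method": "move_arm", "body": {
  "increments": [
    {"xyz":[0,0,0],"roll":0,"grip":0},
    {"xyz":[0,0,0],"roll":0,"grip":0},
    {"xyz":[0,0,0],"roll":0,"grip":0}
  ]
}}

```text
time_s: 7.28
position: [0.5226, -0.0935, 0.2153]
tcp_rot: [[1.0, -0.024, -0.001], [-0.024, -1.0, 0.001], [-0.001, -0.001, -1.0]]
force: [-0.2, -0.4, -1.6]
opening: 0.184
grasp_force: 30.0
```

```bash
cat > gap.py <<'E'
from look import *
def gap(P,ok,a=np.radians(-1.5),o=(.5226,-.089)):
    q=P[ok]-[o[0],o[1],0]; q=q[(q[:,2]<.1)&(q[:,2]>.06)&(np.hypot(q[:,0],q[:,1])<.05)]
    fx=q[:,0]*np.cos(a)+q[:,1]*np.sin(a); fy=(-q[:,0]*np.sin(a)+q[:,1]*np.cos(a))*1000
    for y in range(-24,8):
        s=(abs(fy-y)<.5); print(y,s.sum(),(np.percentile(q[s,2],[10,50,90])*1000).round() if s.any() else "",(np.percentile(fx[s],[1,99])*1000).round(1) if s.any() else "",end="; ")
    print()
E
python3 - <<'E'
from gap import *
n="wrist"
s=bot.read_state(); print(s["position"],s["force"],s["tcp_rot"])
K,T=cam(n); im,d=bot.capture(n); np.savez("w5",im=im,d=d,K=K,T=T); save("w5.png",cv2.resize(im[120:300,140:380],(800,600)))
P=cloud(K,T,d); ok=d>0
rect(P,ok,(.522,-.089),.08,.004,.012,"base"); rect(P,ok,(.522,-.094),.04,.075,.09,"lips")
gap(P,ok)
E
```

```text
[ 0.5226 -0.0935  0.2153] [-0.1573 -0.3898 -1.6239] [[ 0.9997 -0.0242 -0.0007]
 [-0.0242 -0.9997  0.0007]
 [-0.0008 -0.0007 -1.    ]]
base 1858 [522.4 -89.  126.   73.8  88.4] z [0.0064 0.0088 0.0117]
lips 613 [522.  -95.9  24.   40.4  88.2] z [0.0754 0.0813 0.0845]
-24 0  ; -23 0  ; -22 0  ; -21 0  ; -20 0  ; -19 15 [75. 76. 77.] [ 5.3 19.6]; -18 34 [75. 81. 82.] [-20.2  19.6]; -17 32 [81. 82. 83.] [-19.   19.5]; -16 32 [80. 83. 84.] [-20.1  19.6]; -15 33 [82. 84. 84.] [-19.4  19.6]; -14 36 [81. 83. 84.] [-18.7  19.4]; -13 33 [81. 82. 83.] [-19.4  19.5]; -12 34 [79. 81. 81.] [-14.8  19.7]; -11 38 [77. 79. 80.] [-19.   19.6]; -10 38 [76. 77. 78.] [-19.3  19.3]; -9 38 [74. 76. 77.] [-20.1  19.6]; -8 0  ; -7 0  ; -6 0  ; -5 0  ; -4 0  ; -3 27 [75. 76. 77.] [-9.7 19.4]; -2 2 [65. 68. 70.] [19.4 19.6]; -1 33 [77. 78. 79.] [-13.5  19.5]; 0 38 [78. 79. 80.] [-19.1  19.6]; 1 39 [80. 81. 82.] [-19.3  19.6]; 2 38 [81. 82. 83.] [-19.1  19.5]; 3 40 [81. 84. 85.] [-19.7  19.5]; 4 40 [82. 83. 84.] [-20.1  19.4]; 5 36 [81. 82. 83.] [-19.1  19.1]; 6 0  ; 7 0  ;
```

View pics/w5.png

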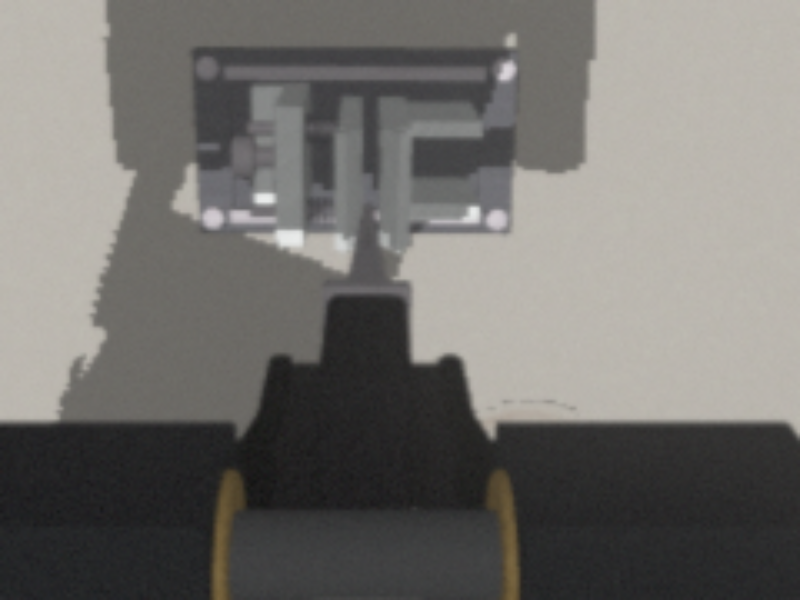

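The blade tip at (370,210) is centred over the gap between the sprung plate (350) and the fixed plate (393). I descend into the funnel and watch the force.

Emit:
{"method": "move_arm", "body": {
  "increments": [
    {"xyz":[0,0,8],"roll":0,"grip":0},
    {"xyz":[0,0,10],"roll":0,"grip":0},
    {"xyz":[0,0,10],"roll":0,"grip":0},
    {"xyz":[0,0,6],"roll":0,"grip":0},
    {"xyz":[0,0,0],"roll":0,"grip":0}
  ]
}}

```text
time_s: 7.75
position: [0.5213, -0.0945, 0.1793]
tcp_rot: [[1.0, -0.026, -0.004], [-0.026, -1.0, 0.002], [-0.004, -0.002, -1.0]]
force: [-1.1, 0.8, -1.0]
opening: 0.18
grasp_force: 30.0
```

Emit:
{"method": "move_arm", "body": {
  "increments": [
    {"xyz":[0,0,0],"roll":0,"grip":0},
    {"xyz":[0,0,0],"roll":0,"grip":0},
    {"xyz":[0,0,4],"roll":0,"grip":0},
    {"xyz":[0,0,4],"roll":0,"grip":0},
    {"xyz":[0,0,2],"roll":0,"grip":0}
  ]
}}

```text
time_s: 8.17
position: [0.5227, -0.0951, 0.1712]
tcp_rot: [[1.0, -0.026, -0.0], [-0.026, -1.0, 0.0], [-0.0, -0.0, -1.0]]
force: [0.2, 0.8, -1.1]
opening: 0.18
grasp_force: 30.0
```

Emit:
{"method": "move_arm", "body": {
  "increments": [
    {"xyz":[0,0,3],"roll":0,"grip":0},
    {"xyz":[0,0,3],"roll":0,"grip":0},
    {"xyz":[0,0,3],"roll":0,"grip":0},
    {"xyz":[0,0,3],"roll":0,"grip":0},
    {"xyz":[0,0,0],"roll":0,"grip":0}
  ]
}}

```text
time_s: 8.58
position: [0.5224, -0.095, 0.1588]
tcp_rot: [[1.0, -0.026, -0.001], [-0.026, -1.0, 0.001], [-0.001, -0.001, -1.0]]
force: [0.1, -0.6, -0.7]
opening: 0.176
grasp_force: 30.0
```

Emit:
{"method": "move_arm", "body": {
  "increments": [
    {"xyz":[0,0,3],"roll":0,"grip":0},
    {"xyz":[0,0,3],"roll":0,"grip":0},
    {"xyz":[0,0,2],"roll":0,"grip":0},
    {"xyz":[0,0,2],"roll":0,"grip":0},
    {"xyz":[0,0,0],"roll":0,"grip":0}
  ]
}}

```text
time_s: 9.0
position: [0.5225, -0.095, 0.1491]
tcp_rot: [[1.0, -0.026, -0.001], [-0.026, -1.0, 0.0], [-0.001, -0.0, -1.0]]
force: [-0.4, 0.5, -2.1]
opening: 0.183
grasp_force: 30.0
```

Emit:
{"method": "move_arm", "body": {
  "increments": [
    {"xyz":[0,0,2],"roll":0,"grip":0},
    {"xyz":[0,0,2],"roll":0,"grip":0},
    {"xyz":[0,0,2],"roll":0,"grip":0},
    {"xyz":[0,0,0],"roll":0,"grip":0}
  ]
}}

```text
time_s: 9.33
position: [0.5226, -0.095, 0.1431]
tcp_rot: [[1.0, -0.026, -0.001], [-0.026, -1.0, 0.0], [-0.001, -0.0, -1.0]]
force: [0.5, 0.2, -0.2]
opening: 0.182
grasp_force: 30.0
```

Emit:
{"method": "move_arm", "body": {
  "increments": [
    {"xyz":[0,0,2],"roll":0,"grip":0},
    {"xyz":[0,0,2],"roll":0,"grip":0},
    {"xyz":[0,0,2],"roll":0,"grip":0},
    {"xyz":[0,0,0],"roll":0,"grip":0},
    {"xyz":[0,0,0],"roll":0,"grip":0}
  ]
}}

```text
time_s: 9.75
position: [0.5227, -0.0951, 0.1374]
tcp_rot: [[1.0, -0.026, -0.0], [-0.026, -1.0, 0.0], [-0.0, -0.0, -1.0]]
force: [-0.1, -0.1, -0.5]
opening: 0.184
grasp_force: 30.0
```

Emit:
{"method": "move_arm", "body": {
  "increments": [
    {"xyz":[0,0,1.5],"roll":0,"grip":0},
    {"xyz":[0,0,1.5],"roll":0,"grip":0},
    {"xyz":[0,0,0],"roll":0,"grip":0},
    {"xyz":[0,0,0],"roll":0,"grip":0}
  ]
}}

```text
time_s: 10.08
position: [0.5228, -0.0951, 0.1345]
tcp_rot: [[1.0, -0.026, -0.0], [-0.026, -1.0, 0.0], [-0.0, -0.0, -1.0]]
force: [1.3, 0.3, -0.4]
opening: 0.184
grasp_force: 30.0
```

Emit:
{"method": "move_arm", "body": {
  "increments": [
    {"xyz":[0,0,1],"roll":0,"grip":0},
    {"xyz":[0,0,1],"roll":0,"grip":0},
    {"xyz":[0,0,1],"roll":0,"grip":0},
    {"xyz":[0,0,0],"roll":0,"grip":0}
  ]
}}

```text
time_s: 10.42
position: [0.5227, -0.0951, 0.1313]
tcp_rot: [[1.0, -0.026, -0.0], [-0.026, -1.0, 0.0], [-0.0, -0.0, -1.0]]
force: [-0.2, 0.1, -1.0]
opening: 0.174
grasp_force: 30.0
```

Emit:
{"method": "move_arm", "body": {
  "increments": [
    {"xyz":[0,0,1],"roll":0,"grip":0},
    {"xyz":[0,0,1],"roll":0,"grip":0},
    {"xyz":[0,0,0],"roll":0,"grip":0},
    {"xyz":[0,0,0],"roll":0,"grip":0}
  ]
}}

```text
time_s: 10.75
position: [0.5228, -0.0951, 0.1295]
tcp_rot: [[1.0, -0.026, -0.0], [-0.026, -1.0, 0.0], [-0.0, -0.0, -1.0]]
force: [-0.0, -0.1, -0.5]
opening: 0.18
grasp_force: 30.0
```

Emit:
{"method": "move_arm", "body": {
  "increments": [
    {"xyz":[0,0,1],"roll":0,"grip":0},
    {"xyz":[0,0,1],"roll":0,"grip":0},
    {"xyz":[0,0,0],"roll":0,"grip":0},
    {"xyz":[0,0,0],"roll":0,"grip":0}
  ]
}}

```text
time_s: 11.08
position: [0.5229, -0.0952, 0.1275]
tcp_rot: [[1.0, -0.026, 0.0], [-0.026, -1.0, -0.0], [0.0, 0.0, -1.0]]
force: [-0.0, -0.2, -0.1]
opening: 0.181
grasp_force: 30.0
```

Emit:
{"method": "move_arm", "body": {
  "increments": [
    {"xyz":[0,0,1],"roll":0,"grip":0},
    {"xyz":[0,0,1],"roll":0,"grip":0},
    {"xyz":[0,0,0],"roll":0,"grip":0},
    {"xyz":[0,0,0],"roll":0,"grip":0}
  ]
}}

```text
time_s: 11.42
position: [0.5231, -0.0953, 0.1258]
tcp_rot: [[1.0, -0.026, 0.001], [-0.026, -1.0, -0.0], [0.001, 0.0, -1.0]]
force: [0.8, -0.5, 3.0]
opening: 0.179
grasp_force: 30.0
```

Emit:
{"method": "move_arm", "body": {
  "increments": [
    {"xyz":[0,0,1],"roll":0,"grip":0},
    {"xyz":[0,0,0],"roll":0,"grip":0},
    {"xyz":[0,0,0],"roll":0,"grip":0}
  ]
}}

```text
time_s: 11.67
position: [0.5232, -0.0953, 0.1249]
tcp_rot: [[1.0, -0.026, 0.001], [-0.026, -1.0, -0.0], [0.001, 0.0, -1.0]]
force: [0.6, -0.6, 4.6]
opening: 0.18
grasp_force: 30.0
```

Emit:
{"method": "move_arm", "body": {
  "increments": [
    {"xyz":[0,0,1],"roll":0,"grip":0},
    {"xyz":[0,0,0],"roll":0,"grip":0},
    {"xyz":[0,0,0],"roll":0,"grip":0}
  ]
}}

```text
time_s: 11.92
position: [0.5233, -0.0953, 0.1239]
tcp_rot: [[1.0, -0.026, 0.001], [-0.026, -1.0, -0.0], [0.001, 0.0, -1.0]]
force: [0.1, -0.1, 4.4]
opening: 0.178
grasp_force: 30.0
```

Emit:
{"method": "move_arm", "body": {
  "increments": [
    {"xyz":[0,0,1],"roll":0,"grip":0},
    {"xyz":[0,0,0],"roll":0,"grip":0},
    {"xyz":[0,0,0],"roll":0,"grip":0}
  ]
}}

```text
time_s: 12.17
position: [0.5233, -0.0954, 0.1231]
tcp_rot: [[1.0, -0.026, 0.001], [-0.026, -1.0, -0.001], [0.001, 0.0, -1.0]]
force: [-0.4, 0.5, 5.4]
opening: 0.183
grasp_force: 30.0
```

Emit:
{"method": "move_arm", "body": {
  "increments": [
    {"xyz":[0,0,1],"roll":0,"grip":0},
    {"xyz":[0,0,0],"roll":0,"grip":0},
    {"xyz":[0,0,0],"roll":0,"grip":0}
  ]
}}

```text
time_s: 12.42
position: [0.5235, -0.0954, 0.1223]
tcp_rot: [[1.0, -0.026, 0.002], [-0.026, -1.0, -0.001], [0.002, 0.001, -1.0]]
force: [-0.5, 1.0, 7.8]
opening: 0.182
grasp_force: 30.0
```

Emit:
{"method": "move_arm", "body": {
  "increments": [
    {"xyz":[0,0,0],"roll":0,"grip":0}
  ]
}}

```text
time_s: 12.5
position: [0.5235, -0.0954, 0.1223]
tcp_rot: [[1.0, -0.026, 0.002], [-0.026, -1.0, -0.001], [0.002, 0.001, -1.0]]
force: [-0.2, -0.4, 7.7]
opening: 0.183
grasp_force: 30.0
```

Emit:
{"method": "move_arm", "body": {
  "increments": [
    {"xyz":[0,0,0],"roll":0,"grip":0}
  ]
}}

```text
time_s: 12.58
position: [0.5235, -0.0954, 0.1223]
tcp_rot: [[1.0, -0.026, 0.002], [-0.026, -1.0, -0.001], [0.002, 0.001, -1.0]]
force: [-0.7, 0.8, 8.2]
opening: 0.181
grasp_force: 30.0
```

The push is steady at about 8 N. I check that the blade is seated, upright, and hasn't slipped.

Run:
```python
from look import *
s=bot.read_state(); print(s["position"],s["force"],s["moment"],s["grasp_force"])
for n in ["scene","side","wrist"]:
    K,T=cam(n); im,d=bot.capture(n); np.savez(n+"3",im=im,d=d,K=K,T=T)
    P=cloud(K,T,d); rect(P,d>0,(.522,-.089),.08,.004,.012,n+" base")
P=None
a=np.load("scene3.npz")["im"][170:300,240:350];b=np.load("side3.npz")["im"][180:310,210:320]
save("f.png",cv2.resize(np.hstack([a,b]),(800,473),interpolation=cv2.INTER_CUBIC))
```

```text
[ 0.5235 -0.0954  0.1223] [-0.6974  0.7701  8.2352] [0.1035 0.0957 0.0117] 29.998302161693573
scene base 688 [519.  -91.7 126.7  75.   88. ] z [0.0047 0.0077 0.0119]
side base 491 [524.9 -91.8 141.2 119.4  70.6] z [0.0045 0.0084 0.0118]
wrist base 2791 [522.5 -88.8 126.3  73.8  88.4] z [0.0062 0.0088 0.0118]
```

View pics/f.png

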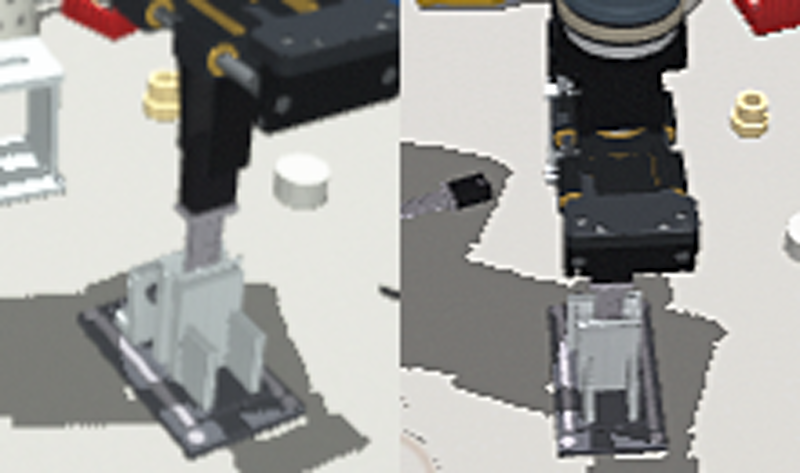

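The blade stands upright in the gap (about 205,245 in the left view). The fixture base hasn't moved, and the force is steady at about 8 N.

```bash
python3 -c "
from rig import bot
print(bot.hand_in())"
```

```text
the job is handed in; nothing more can be done
None
```

I handed the job in with the larger gauge held upright by its handle, its blade seated in the gap at about 8 N of push; the fixture had not shifted, and it took about 13 s.

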